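Lock the block in the clamp fixture, scrape its chips off, and release it

TASK

Squeeze the two handles of the locking pliers together until they snap over centre and clamp the aluminium block against the fence, and let go. With the block locked, scrape all four chips off its top with the blue scraper block, keeping the fingers off the chips, and stand the scraper back upright on the table. Then flick the red release lever so that the pliers spring open, leaving the block where it lies at the fence; do not force or gouge anything and leave the other tools where they are.

Things in the scene. Friction and masses are not known exactly. Their poses are not given: they have to be found in the camera images.
- fixture: Clamp fixture bolted to the T-slot table; origin on the table surface. At yaw 0 its +y runs along fence and block, away from the pliers' handles, and its -x faces the robot. Aluminium sub-plate 12 mm thick (x -103 to 47, y -22 to 178 mm); dark steel fence (x -12 to 0, y 15 to 165, top at z 40 mm), whose -x face stops the block. It carries the pliers.
- pliers: Bright steel locking C-clamp pliers lying level, fixed half bolted to the fence; origin at fixture (0, 60, 32 mm), on the jaw line at mid-height. All parts lie at z 21 to 43 mm. The jaw mouth faces fixture +y; the handles point to -y and overhang bare table beyond y -22 mm. The fixed handle is on the +x side; the moving one, on the -x side, swings to +x about a pivot near fixture (-52, -27).
- fixed_grip (a point): Where to hold the fixed handle: centre of its bar (14 mm wide across x, 20 mm tall), near the rear; bar and adjusting screw end 33 mm further to the fixture's -y. It never moves in the fixture.
- handle_grip (a point): Where to squeeze the moving handle: centre of its bar (12 mm wide, 20 tall; ends 31 mm further back). Open about 56 mm from fixed_grip (69 over the outsides), locked 31 (44). The squeeze needed peaks at 10 to 20 N (the screw is set differently each time), drops as the toggle snaps over centre, then stops dead; let go early, it springs open. Over 40 N a side would bend the pliers.
- link (a joint): Toggle link angle in rad: -0.04 to 0.04 with the pliers open at rest, about 0.56 at dead centre, 0.68 to 0.71 locked past centre against its stop (stays there when let go).
- release (a joint): Red release lever on the moving handle, rad: 0 at rest (a light spring returns it), up to 0.6 with its tail pushed out towards the fixture's -x, away from the fixed handle. Locked pliers trip at about 0.1: the tail needs 2 to 6 N and moves about 12 mm, then the handles spring open and carry the tail another 30 mm to -x.
- release_tail (a point): Point on the tail of the red release lever, 14 mm from its end: a bar 6 mm wide across x and 14 mm tall (z 25 to 39 mm) that sticks out behind the handles, over bare table. Locked, its +x side is free and reached from above; the nearest thing there is the fixed handle's screw, whose end is 17 mm towards +y and whose rim is 5 mm towards +x of this point.
- pad (a point): Centre of the moving jaw's pad face (22 x 18 mm), which presses the block to +x against the fence. Open, it stands about 4 mm clear of where the clamped block's face will be.
- block: Aluminium block, 45 (x) x 150 (y) x 44 mm, 0.75 kg, origin at the centre of its underside. It lies on the sub-plate with its long side within 3 mm of the fence; its top is 56 mm above the table, higher than fence and pliers.
- scraper: Blue plastic scraper block with a brass edge, standing upright on the table on its edge: 84 mm long (y), 26 mm thick (x), 56 mm tall; the brass foot is 13 mm tall and 16 mm thick. 0.11 to 0.22 kg. Origin at the centre of its underside. Grip it across the 26 mm. A touch of a few N on the block is enough; over 40 N gouges it.
- mallet: Soft-faced mallet, wooden handle, red faces, 230 mm long, a bystander.
- stud: Threaded stud 170 mm long with a nut, a bystander.
- step_block: Dark steel step block, 90 x 32 x 56 mm, a bystander.
- strap: Dark slotted clamp strap, 130 x 32 x 16 mm, a bystander.
- collet: Spring collet, 33 mm across, 45 mm tall, a bystander.
- spanner: Spanner 220 mm long, a bystander.
- chip0: One of the four loose straw-coloured curled chips on top of the block: 22 (x) x 10 x 9 mm, 10 g, origin at the centre of its underside.
- chip1: One of the four loose straw-coloured curled chips on top of the block: 22 (x) x 10 x 9 mm, 10 g, origin at the centre of its underside.
- chip2: One of the four loose straw-coloured curled chips on top of the block: 22 (x) x 10 x 9 mm, 10 g, origin at the centre of its underside.
- chip3: One of the four loose straw-coloured curled chips on top of the block: 22 (x) x 10 x 9 mm, 10 g, origin at the centre of its underside.
- jaw: Moving jaw of the pliers, with the pad; its origin is the jaw's pivot, at fixture x -24, y -18 mm.
Mind the look-alikes: they are no part of the job. Of the things like the scraper, leave any that is brown; of the rest the larger one is meant. There is more than one size of the block; the job needs the middle-sized.

How it is judged:
By the outcome, as a careful person would: the job done as asked, in the order asked, and still so for the second after the job is handed in, with the robot touching nothing.
It also fails if it takes over 72 s, if anything falls off the work surface, if the arm or the gripper's body presses on something with over 40 N, if the wrist force passes 120 N, or if a joint passes its speed limit or range.

ROBOT

A 6-joint arm with a two-finger parallel gripper is mounted at the origin on the work surface. World frame = base frame: x ahead of the robot, y to its left, z up, the work surface at z = 0. Lengths are in m, angles in rad, forces in N, time in s.
With the tool pointing down it reaches from about 0.35 to 0.85 m from the base axis. Payload 8.1 kg.
Tool frame: the origin (TCP) lies at the very end of the fingers, on their centre line; the grasp point (between the pads) lies 19 mm behind it; z points along the fingers, y is the line along which they close (so a half turn about z gives the same grasp; the last joint's range is limited). The gripper opens to 93 mm and grips with 3 to 60 N. Pads are 15 mm wide; open, the fingers measure 128 mm over their backs; the gripper's body (75 mm by 188 mm) begins 65 mm behind the grasp point.
Start: joints at [-1.316, 0.13, 1.488, -0, 1.523, -0.085], TCP at [0.2, -0.566, 0.219] pointing down, gripper open.
Joint ranges: [-2.96, 2.96], [-0.89, 2.26], [0.02, 2.5], [-1.34, 4.48], [0, 2.73], [-2.66, 2.66]. Speed limits (rad/s): [2.39, 2.39, 2.79, 3.14, 3.14, 3.14].

INTERFACE

Orientations are given as a rotation vector (axis times angle).
In Python, from plant import robot gives the robot as it stands. The module is installed in compiled form; this text tells all that it offers.
- The arm moves only by the tool play_rows, never from a script. Its argument "increments" is text: rows parted by semicolons, each of 5 numbers parted by spaces: the shift along the tool's x, y, z in mm, then the turn about the tool's z in degrees, then the closure, from -1 (fully open) to 1 (shut). In form: dx dy dz yaw claw; .... A call has 1 to 20 rows; each row is the pose to reach, as a shift and turn from the pose commanded when the call began, along the tool's axes at that moment; what a row does not reach only later rows make up. A row lasts 1/10 s, in which the tool goes at most 50 mm and 8.59 degrees, less where a joint would pass 70% of its speed; a pose out of reach is approached as far as the arm can. A call with a gripper value outside its range is refused whole. The fingers move at their own pace and stop on an object; "force" is the grip in N (left out, the last holds). Time passes only in rows, so rows that repeat a pose let the fingers close. It gives the time, the measured TCP pose, the force, the opening and the grip force at its end, in the units of the state.
- robot.read_state(): the state, without advancing time (a new reading comes with each control period).
- robot.read_camera(name): name is "scene" or "top"; returns the picture (480x640x3 uint8, blue, green, red); there is no depth.
- robot.calibration(name): a dict with "vertical_fov" (degrees; the focal length in pixels is half the picture's height over the tangent of half this angle, whatever the lens; pixels are square), "cx", "cy" (the principal point, pixels), "rvec" (rotation vector, rad) and "tvec" (3), from world to camera coordinates, as OpenCV has them. Camera axes: x right, y down, z forward; pixel columns grow to the right and rows downward; lengths in m; the calibration is good to about 2 mm. A picture is of the moment at which its call begins. calibration takes no time and is no camera call.
- robot.close_job(): hands the job in; it is judged then, once.
Trained networks look in the newest picture that a camera, given by its name, has taken for a name from the list of things; names that differ only in an ending like _2 or _b are one class to them, and where a whole thing is asked for, a point or a joint stands for the part that bears it (a point fixed in the world has none). Each returns a list of dicts, best first, with "conf" (0 to 1); they miss things now and then, are a little off and sometimes report something else, mostly with a low value. They report only what shows in the picture. A call takes as long as a camera call. They do not tell look-alikes from the thing itself.
- robot.recognise(camera, query): "centre" ([x, y, z] in m, in world coordinates, good to about 4 mm: the middle of the surface that is visible of it).
- robot.regions_of(camera, query): "pixels" (480x640 bool, what is visible of it).
- robot.landmark_of(camera, query): "centre" ([x, y, z] in m, in world coordinates, good to about 4 mm: a listed point, or the origin of a listed thing).
The state is a dict: "t": time; "q": joint angles; "dq": joint speeds; "joint_torque": joint torques, N m; "tool_pos": TCP position; "orientation": TCP orientation; "force": force on the tool from outside, world axes, zero at the start; "wrist_torque": the same for the moment, N m; "opening": finger opening in m; "gripper_force": force on a finger pad.
Only numpy, scipy, OpenCV 4.12 (cv2) and the standard library are available. Lean on these libraries where they do the work, as an engineer would, in place of code of your own. Each camera call takes 0.05 s, during which the arm holds its last target. There are 200 camera calls.

## Working session

There is one attempt and no reset: what is moved stays moved. The work goes in short steps, Python scripts to look and compute and a tool call to move; the robot and the scene stay as the last step left them, time stands still between calls to the robot, and variables do not carry over. Pictures are saved under pics/ and viewed, at most 13 in all, crops included, and the job is handed in when it is done.

Besides the shell and the picture viewer there is one more tool, called as name(argument=value, ...) on one line, values as JSON. play_rows: Moves the arm, as the interface text tells. Its arguments: {"type":"object","properties":{"increments":{"type":"string"},"force":{"type":"number"}},"required":["increments"]}

```bash
mkdir -p pics
cat > h.py <<'E'
import numpy as np, cv2
from plant import robot
def cal(n):
    c=robot.calibration(n); f=240/np.tan(np.radians(c["vertical_fov"])/2)
    K=np.array([[f,0,c["cx"]],[0,f,c["cy"]],[0,0,1]]); R=cv2.Rodrigues(np.array(c["rvec"],float))[0]
    return K,R,np.array(c["tvec"],float).reshape(3)
def proj(n,P):
    K,R,t=cal(n); p=(np.atleast_2d(P)@R.T+t)@K.T; return p[:,:2]/p[:,2:]
def ray(n,uv,z):
    K,R,t=cal(n); uv=np.atleast_2d(uv); d=np.c_[uv,np.ones(len(uv))]@np.linalg.inv(K).T@R; c=-R.T@t
    return c+d*((z-c[2])/d[:,2])[:,None]
E
python3 - <<'E'
from h import *
for n in("scene","top"):
    im=robot.read_camera(n); cv2.imwrite(f"pics/{n}0.png",im)
cv2.imwrite("pics/both.png",cv2.resize(np.vstack([cv2.imread("pics/scene0.png"),cv2.imread("pics/top0.png")]),(400,600)))
s=robot.read_state(); print(s["t"],s["tool_pos"],s["orientation"],s["force"],s["opening"])
for n in("top","scene"):
  for q in("fixture","fixed_grip","handle_grip","release_tail","pad","block","scraper","chip0","jaw"):
    for d in robot.landmark_of(n,q):
        if d["conf"]>.3: print(n,q,round(d["conf"],2),np.round(d["centre"],3),np.round(proj(n,d["centre"])[0]))
E
```

```text
0.1 [ 0.19987991 -0.56516625  0.21766331] [-3.09467122e+00 -5.30851657e-01  1.90044092e-04] [-0.49979506  0.43616668 -0.16387798] 0.09297764857387453
top fixture 0.7 [0.584 0.026 0.002] [318. 221.]
top fixture 0.54 [0.539 0.103 0.055] [279. 236.]
top fixed_grip 0.88 [ 0.569 -0.081  0.03 ] [369. 225.]
top fixed_grip 0.65 [0.52  0.078 0.031] [292. 247.]
top handle_grip 0.81 [ 0.51  -0.082  0.033] [370. 253.]
top handle_grip 0.46 [ 0.465 -0.368 -0.001] [505. 278.]
top release_tail 0.45 [ 0.517 -0.138  0.032] [397. 250.]
top pad 0.77 [0.521 0.08  0.031] [291. 247.]
top block 0.89 [0.539 0.111 0.016] [277. 240.]
top block 0.82 [0.361 0.101 0.001] [280. 326.]
top block 0.69 [ 0.463 -0.366  0.003] [504. 278.]
top block 0.58 [0.535 0.158 0.058] [252. 238.]
top block 0.56 [ 0.29  -0.192  0.   ] [423. 362.]
top scraper 0.96 [ 0.359  0.363 -0.002] [154. 326.]
top scraper 0.94 [ 0.338  0.248 -0.004] [209. 336.]
top scraper 0.45 [ 0.567 -0.085  0.03 ] [371. 226.]
top chip0 0.59 [0.543 0.105 0.057] [278. 234.]
top chip0 0.49 [0.534 0.16  0.059] [251. 238.]
top chip0 0.38 [0.529 0.071 0.058] [295. 
[... 381 characters left out ...]
_grip 0.33 [ 0.706  0.361 -0.003] [505. 344.]
scene release_tail 0.64 [ 0.519 -0.139  0.03 ] [253. 223.]
scene pad 0.96 [0.514 0.078 0.031] [359. 233.]
scene pad 0.47 [0.558 0.008 0.031] [323. 247.]
scene block 0.78 [ 0.295 -0.19   0.   ] [249. 153.]
scene block 0.61 [0.365 0.099 0.001] [373. 188.]
scene scraper 0.86 [ 0.336  0.245 -0.005] [440. 187.]
scene scraper 0.61 [ 0.464  0.338 -0.   ] [485. 236.]
scene chip0 0.61 [0.527 0.07  0.055] [356. 230.]
scene chip0 0.49 [0.543 0.131 0.055] [387. 240.]
scene chip0 0.37 [0.54  0.158 0.057] [401. 240.]
scene chip0 0.36 [0.541 0.103 0.057] [372. 237.]
scene jaw 0.88 [0.56  0.007 0.034] [322. 246.]
scene jaw 0.75 [ 0.517 -0.14   0.029] [252. 223.]
```

View pics/top0.png

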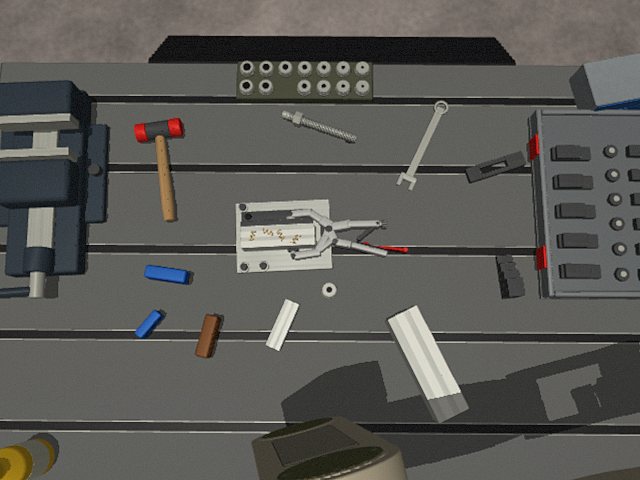

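View pics/scene0.png

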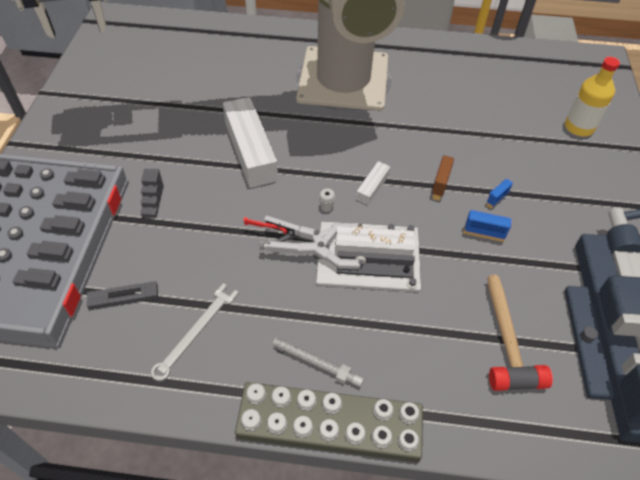

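The top view shows three scraper-like things: a large blue one at (167,274), a small blue one at (149,323) and a brown one at (208,335). The large blue one fits, because brown is excluded and it is the larger of the two blues. For the block, the one in the fixture at (280,236) is middle-sized; the others are the small one at (282,324) and the large one at (428,362). I'll confirm both in one enlarged crop.

Run:
```python
from h import *
im=cv2.imread("pics/top0.png")
cv2.imwrite("pics/crop.png",cv2.resize(im[190:350,130:420],(797,440),interpolation=cv2.INTER_CUBIC))
for n in("top","scene"):
  robot.read_camera(n)
  for q in("scraper","block"):
    for d in robot.regions_of(n,q):
      m=d["pixels"].astype(np.uint8); c,(w,h),a=cv2.minAreaRect(cv2.findNonZero(m))
      b=cv2.boxPoints((c,(w,h),a)); print(n,q,round(d["conf"],2),np.round(c),round(w),round(h),round(a), m.sum(), np.round(ray(n,b,.056)[:,:2],3).tolist() )
```

```text
top scraper 0.78 [208. 336.] 17 44 16 717 [[0.301, 0.265], [0.382, 0.246], [0.373, 0.213], [0.292, 0.233]]
top scraper 0.67 [168. 275.] 48 16 10 694 [[0.451, 0.375], [0.482, 0.372], [0.466, 0.275], [0.435, 0.279]]
top scraper 0.62 [149. 324.] 12 33 45 373 [[0.346, 0.387], [0.393, 0.344], [0.376, 0.326], [0.33, 0.369]]
top scraper 0.4 [509. 276.] 44 25 81 956 [[0.5, -0.33], [0.509, -0.38], [0.421, -0.39], [0.413, -0.34]]
top block 0.97 [426. 365.] 116 38 63 4269 [[0.368, -0.105], [0.403, -0.172], [0.205, -0.27], [0.173, -0.204]]
top block 0.77 [282. 325.] 16 50 25 773 [[0.323, 0.128], [0.412, 0.088], [0.399, 0.059], [0.31, 0.1]]
top block 0.65 [277. 237.] 25 73 87 1770 [[0.559, 0.183], [0.567, 0.034], [0.515, 0.031], [0.507, 0.179]]
scene scraper 0.89 [441. 177.] 13 44 18 512 [[0.42, 0.211], [0.295, 0.239], [0.303, 0.265], [0.427, 0.236]]
scene scraper 0.78 [487. 225.] 47 25 11 1099 [[0.506, 0.276], [0.442, 0.288], [0.454, 0.378], [0.517, 0.364]]
scene scraper 0.59 [498. 192.] 12 34 45 364 [[0.415, 0.319], [0.34, 0.372], [0.362, 0.388], [0.435, 0.335]]
scene scraper 0.52 [303. 241.] 124 45 4 2251 [[0.626, -0.141], [0.518, -0.156], [0.509, 0.09], [0.617, 0.091]]
scene block 0.94 [374. 240.] 78 26 2 1896 [[0.585, 0.035], [0.522, 0.03], [0.508, 0.182], [0.571, 0.182]]
scene block 0.77 [372. 182.] 17 44 35 694 [[0.441, 0.056], [0.33, 0.101], [0.354, 0.132], [0.462, 0.086]]
scene block 0.59 [250. 141.] 92 35 70 2925 [[0.202, -0.28], [0.149, -0.212], [0.411, -0.095], [0.453, -0.156]]
```

View pics/crop.png

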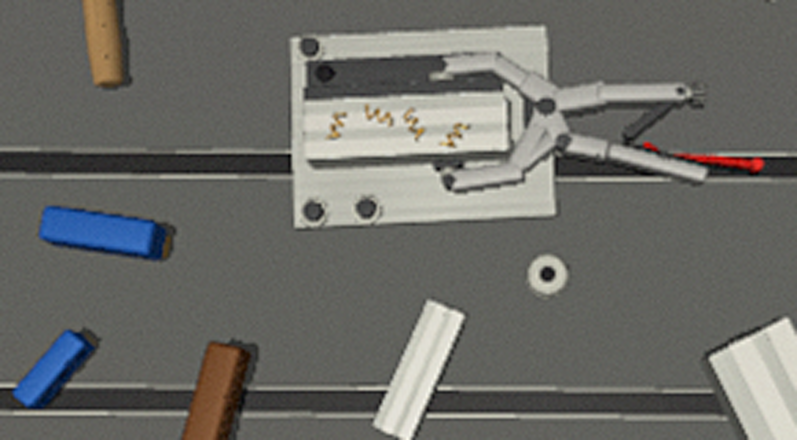

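The crop confirms both choices. The large blue scraper has its top at crop x 42–165, y 207–258, and the other candidates are the small blue and the brown one. The clamped block at crop x 305–510, y 92–165 is the middle-sized block, carrying four chips. Next I fit the fixture pose from the sub-plate corners, and the scraper pose.

```bash
cat >> h.py <<'E'
def rigid(L,W):
    L,W=np.array(L,float),np.array(W,float); a,b=L-L.mean(0),W-W.mean(0)
    th=np.arctan2((a[:,0]*b[:,1]-a[:,1]*b[:,0]).sum(),(a*b).sum()); c,s=np.cos(th),np.sin(th); R=np.array([[c,-s],[s,c]])
    return th,W.mean(0)-R@L.mean(0),R
def show(r): print(r)
E
python3 - <<'E'
from h import *
c=np.array([(291,38),(546,26),(555,214),(295,228)])/2.748+[130,190]
W=ray("top",c-.3,.012)[:,:2]; L=np.array([(47,178),(47,-22),(-103,-22),(-103,178)])/1e3
th,o,R=rigid(L,W); print("plate",np.degrees(th),o,np.round((W-(L@R.T+o))*1e3,1).tolist())
im=cv2.imread("pics/top0.png")
acc={}
for k in range(3):
  for n in("top","scene"):
    robot.read_camera(n)
    for q in("fixture","fixed_grip","handle_grip","release_tail","pad","jaw","block"):
      for d in robot.landmark_of(n,q):
        p=np.array(d["centre"]); l=(p[:2]-o)@R
        if d["conf"]>.4 and -.12<l[0]<.05 and -.2<l[1]<.2: acc.setdefault(q,[]).append((n[0],round(d["conf"],2),np.round(p*1e3).tolist(),np.round(l*1e3).tolist()))
for q in acc:
  print(q,*acc[q],sep="\n  ")
# scraper top rect by colour
hsv=cv2.cvtColor(im,cv2.COLOR_BGR2HSV); m=cv2.inRange(hsv,(100,120,60),(130,255,255)); m[:,:140]=0;m[:,195:]=0;m[:255]=0;m[292:]=0
r=cv2.minAreaRect(cv2.findNonZero(m)); print(r, np.round(ray("top",cv2.boxPoints(r),.056)[:,:2],4).tolist())
s=robot.read_state(); print(s["t"])
E
```

```text
plate 3.3001879972829036 [0.58199531 0.02201594] [[-0.6, -1.0], [-1.0, 0.6], [1.1, 1.4], [0.5, -1.0]]
fixture
  ('t', 0.96, [583.0, 26.0, -2.0], [1.0, 4.0])
  ('s', 0.58, [586.0, 22.0, 5.0], [4.0, -0.0])
  ('t', 0.69, [582.0, 28.0, 1.0], [1.0, 6.0])
  ('s', 0.73, [583.0, 24.0, 3.0], [2.0, 2.0])
  ('s', 0.6, [542.0, 110.0, 13.0], [-35.0, 91.0])
  ('t', 0.64, [582.0, 27.0, -0.0], [1.0, 5.0])
  ('s', 0.8, [582.0, 25.0, 7.0], [0.0, 3.0])
fixed_grip
  ('t', 0.59, [570.0, -83.0, 30.0], [-18.0, -104.0])
  ('s', 0.78, [568.0, -81.0, 32.0], [-20.0, -102.0])
  ('t', 0.76, [570.0, -83.0, 29.0], [-19.0, -104.0])
  ('s', 0.78, [570.0, -80.0, 28.0], [-18.0, -102.0])
  ('t', 0.93, [570.0, -82.0, 30.0], [-18.0, -103.0])
  ('s', 0.89, [566.0, -81.0, 32.0], [-22.0, -102.0])
handle_grip
  ('t', 0.89, [512.0, -82.0, 31.0], [-76.0, -99.0])
  ('s', 0.73, [517.0, -85.0, 33.0], [-71.0, -103.0])
  ('t', 0.9, [513.0, -83.0, 33.0], [-75.0, -101.0])
  ('s', 0.95, [518.0, -84.0, 32.0], [-70.0, -102.0])
  ('t', 0.78, [516.0, -84.0, 34.0], [-72.0, -102.0])
  ('s', 0.66, [520.0, -86.0, 31.0], [-68.0, -104.0])
  ('s
[... 973 characters left out ...]
26.0, -17.0])
  ('t', 0.57, [580.0, 84.0, 30.0], [1.0, 62.0])
  ('s', 0.66, [561.0, 8.0, 34.0], [-22.0, -13.0])
  ('t', 0.55, [558.0, 4.0, 31.0], [-25.0, -17.0])
  ('s', 0.7, [561.0, 8.0, 33.0], [-22.0, -13.0])
block
  ('t', 0.56, [540.0, 115.0, 16.0], [-36.0, 95.0])
  ('s', 0.67, [542.0, 105.0, 12.0], [-35.0, 85.0])
  ('t', 0.65, [540.0, 114.0, 18.0], [-37.0, 94.0])
  ('s', 0.76, [541.0, 110.0, 13.0], [-36.0, 90.0])
  ('t', 0.89, [540.0, 111.0, 14.0], [-37.0, 91.0])
  ('s', 0.98, [540.0, 108.0, 10.0], [-36.0, 88.0])
((166.74998474121094, 273.7499694824219), (44.97199630737305, 13.435029029846191), 8.130102157592773) [[0.4528, 0.3734], [0.4798, 0.3715], [0.4675, 0.281], [0.4407, 0.2834]]
3.7
```

```bash
cat >> h.py <<'E'
def inc(x,y,z,ang=None):
    s=robot.read_state(); R=cv2.Rodrigues(np.array(s["orientation"],float))[0]
    a=np.degrees(np.arctan2(R[1,0],R[0,0])); d=R.T@(np.array([x,y,z])-s["tool_pos"])
    print("t",round(s["t"],2),"pos",np.round(s["tool_pos"],4),"ang",round(a,2),"tilt",np.round(R[:,2],4),"F",np.round(s["force"],1),"open",round(s["opening"],4),"g",round(s["gripper_force"],1),"q",np.round(s["q"],2))
    print("inc mm",np.round(d*1e3,1),"yaw",None if ang is None else round((a-ang+180)%360-180,1))
E
python3 -c "
from h import *
inc(.5425,-.083,.219,93)"
```

```text
t 3.7 pos [ 0.2    -0.5657  0.2187] ang 19.47 tilt [-0. -0. -1.] F [ 0.1 -0.1 -0.3] open 0.0927 g 0.0 q [-1.32  0.13  1.49 -0.    1.52 -0.09]
inc mm [ 4.838e+02 -3.409e+02 -4.000e-01] yaw -73.5
```

play_rows(increments="484 -341 0 -73.5 -1;484 -341 0 -73.5 -1;484 -341 0 -73.5 -1;484 -341 0 -73.5 -1;484 -341 0 -73.5 -1;484 -341 0 -73.5 -1;484 -341 0 -73.5 -1;484 -341 0 -73.5 -1;484 -341 0 -73.5 -1;484 -341 0 -73.5 -1;484 -341 0 -73.5 -1;484 -341 0 -73.5 -1;484 -341 0 -73.5 -1;484 -341 0 -73.5 -1;484 -341 100 -73.5 -1;484 -341 100 -73.5 -1;484 -341 100 -73.5 -1;484 -341 100 -73.5 -1", force=25)

```text
t: 5.5
tool_pos: [0.5415, -0.0837, 0.1187]
orientation: [-2.163, -2.275, 0.002]
force: [0.5, -0.2, 0.1]
opening: 0.093
gripper_force: 0.0
```

```bash
python3 -c "
from h import *
inc(.5425,-.083,.013,93)
im=robot.read_camera('scene'); cv2.imwrite('pics/s1.png',im)
for n in('scene','top'):
  robot.read_camera(n)
  for q in('fixed_grip','handle_grip'):
    for d in robot.landmark_of(n,q): print(n,q,round(d['conf'],2),np.round(d['centre'],3))
"
```

```text
t 5.5 pos [ 0.5415 -0.0837  0.1187] ang 92.88 tilt [-2.4e-03  4.0e-04 -1.0e+00] F [ 0.5 -0.2  0.1] open 0.093 g 0.0 q [-0.25  0.06  1.75 -0.    1.34 -0.3 ]
inc mm [  0.6   1.3 105.7] yaw -0.1
scene fixed_grip 0.76 [ 0.568 -0.08   0.029]
scene fixed_grip 0.7 [0.581 0.087 0.035]
scene handle_grip 0.59 [ 0.518 -0.086  0.033]
scene handle_grip 0.3 [0.56  0.008 0.034]
top fixed_grip 0.65 [ 0.569 -0.083  0.034]
top handle_grip 0.7 [0.546 0.128 0.057]
top handle_grip 0.61 [ 0.513 -0.085  0.034]
```

play_rows(increments="0 1 30 0 -1;0 1 60 0 -1;0 1 80 0 -1;0 1 95 0 -1;0 1 105 0 -1;0 1 105 0 -1")

```text
t: 6.45
tool_pos: [0.543, -0.0826, 0.0127]
orientation: [-2.162, -2.277, 0.001]
force: [0.2, 0.6, -0.0]
opening: 0.0931
gripper_force: 0.0
```

```bash
python3 -c "
from h import *
inc(.5425,-.083,.013,93)
im=robot.read_camera('scene'); a=cv2.resize(im[170:310,210:440],(788,480),interpolation=cv2.INTER_CUBIC); cv2.imwrite('pics/s2.png',a)
"
```

```text
t 6.45 pos [ 0.543  -0.0826  0.0127] ang 92.97 tilt [-1.7e-03  4.0e-04 -1.0e+00] F [ 0.2  0.6 -0. ] open 0.0931 g 0.0 q [-0.24  0.2   1.81 -0.    1.14 -0.3 ]
inc mm [-0.3 -0.5 -0.3] yaw -0.0
```

View pics/s2.png

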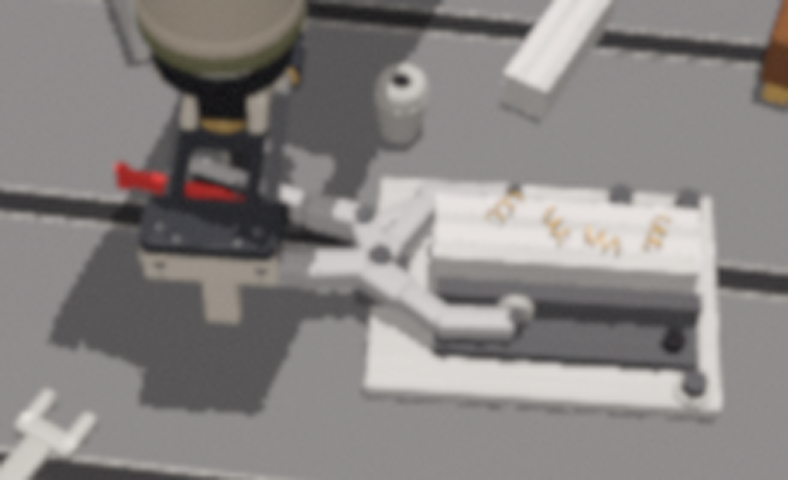

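The gripper straddles both handles, around crop (215,260), and the fingers are clear. I close to first contact.

play_rows(increments="0 0 0 0 -0.6;0 0 0 0 -0.6;0 0 0 0 -0.5;0 0 0 0 -0.5;0 0 0 0 -0.45;0 0 0 0 -0.45", force=25)

```text
t: 7.1
tool_pos: [0.5438, -0.0829, 0.0138]
orientation: [2.163, 2.278, 0.0]
force: [-2.7, -1.1, 2.2]
opening: 0.0679
gripper_force: 5.8
```

play_rows(increments="0 0.5 0 0 -0.42;0 1 0 0 -0.4;0 1.5 0 0 -0.36;0 2 0 0 -0.34;0 2 0 0 -0.34")

```text
t: 7.6
tool_pos: [0.5462, -0.0828, 0.0138]
orientation: [2.162, 2.278, 0.001]
force: [2.1, -0.8, 0.6]
opening: 0.0632
gripper_force: 11.0
```

play_rows(increments="0 0.5 0 0 -0.31;0 1.1 0 0 -0.28;0 1.8 0 0 -0.25;0 2.5 0 0 -0.22;0 3 0 0 -0.2;0 3 0 0 -0.2", force=30)

```text
t: 8.2
tool_pos: [0.5493, -0.0827, 0.0138]
orientation: [2.162, 2.278, 0.001]
force: [6.6, -1.7, -2.2]
opening: 0.0568
gripper_force: 16.4
```

play_rows(increments="0 1 0 0 -0.17;0 2 0 0 -0.14;0 3 0 0 -0.11;0 3.8 0 0 -0.08;0 4.5 0 0 -0.06;0 4.5 0 0 -0.06", force=32)

```text
t: 8.8
tool_pos: [0.553, -0.0823, 0.0135]
orientation: [-2.163, -2.278, 0.0]
force: [1.6, -1.6, 2.8]
opening: 0.0491
gripper_force: 1.5
```

play_rows(increments="0 0.7 0 0 -0.04;0 1.4 0 0 0;0 2 0 0 0.03;0 2.5 0 0 0.07;0 2.5 0 0 0.1;0 2.5 0 0 0.1", force=25)

```text
t: 9.4
tool_pos: [0.5562, -0.0819, 0.0134]
orientation: [2.163, 2.278, 0.002]
force: [6.7, 0.0, -5.3]
opening: 0.0426
gripper_force: 19.4
```

play_rows(increments="0 0.5 0 0 0.15;0 1 0 0 0.2;0 1 0 0 0.2", force=28)

```text
t: 9.7
tool_pos: [0.5564, -0.0819, 0.0134]
orientation: [-2.163, -2.278, 0.0]
force: [1.5, 2.3, -3.3]
opening: 0.0424
gripper_force: 28.0
```

play_rows(increments="0 0 0 0 -0.4;0 0 0 0 -0.7;0 0 0 0 -0.7;0 0 0 0 -0.7;0 0 -40 0 -0.7;0 0 -90 0 -0.7;0 0 -130 0 -0.7;0 0 -130 0 -0.7")

```text
t: 10.5
tool_pos: [0.5611, -0.0832, 0.1515]
orientation: [2.156, 2.271, 0.01]
force: [0.9, -0.4, 0.3]
opening: 0.0792
gripper_force: 0.0
```

```bash
python3 -c "
from h import *
for n in('scene','top'):
  im=robot.read_camera(n)
  cv2.imwrite('pics/%s3.png'%n,im)
  for q in('fixed_grip','handle_grip','release_tail','scraper'):
    for d in robot.landmark_of(n,q): 
      if d['conf']>.4: print(n,q,round(d['conf'],2),np.round(d['centre'],3))
inc(.46,.327,.2,97)
"
```

```text
scene fixed_grip 0.63 [ 0.568 -0.081  0.029]
scene handle_grip 0.73 [ 0.542 -0.084  0.032]
scene release_tail 0.56 [0.548 0.132 0.056]
scene release_tail 0.53 [ 0.559 -0.134  0.028]
scene scraper 0.8 [ 0.461  0.336 -0.002]
scene scraper 0.76 [ 0.363  0.365 -0.001]
scene scraper 0.66 [ 0.336  0.245 -0.004]
top fixed_grip 0.63 [ 0.57  -0.084  0.033]
top handle_grip 0.68 [ 0.537 -0.082  0.031]
top release_tail 0.57 [ 0.563 -0.134  0.031]
top release_tail 0.44 [0.541 0.112 0.015]
top scraper 0.9 [ 0.338  0.245 -0.006]
top scraper 0.75 [ 0.459  0.338 -0.002]
top scraper 0.69 [0.358 0.367 0.   ]
t 11.0 pos [ 0.556  -0.082   0.1425] ang 92.97 tilt [-1.9e-03  5.0e-04 -1.0e+00] F [-0.3 -0.5 -0.9] open 0.0793 g 0.0 q [-0.24  0.08  1.68  0.    1.38 -0.29]
inc mm [413.4 -74.8 -57.1] yaw -4.0
```

The handles are 30 mm apart, which is the locked spacing, and they stayed so when let go. Next I go to the large blue scraper.

play_rows(increments="420 -73 0 10.7 -0.08;420 -73 0 10.7 -0.08;420 -73 0 10.7 -0.08;420 -73 0 10.7 -0.08;420 -73 0 10.7 -0.08;420 -73 0 10.7 -0.08;420 -73 0 10.7 -0.08;420 -73 0 10.7 -0.08;420 -73 0 10.7 -0.08;420 -73 0 10.7 -0.08;420 -73 0 10.7 -0.08;420 -73 0 10.7 -0.08;420 -73 30 10.7 -0.08;420 -73 40 10.7 -0.08;420 -73 40 10.7 -0.08")

```text
t: 12.5
tool_pos: [0.4608, 0.3315, 0.1013]
orientation: [-2.367, -2.064, 0.007]
force: [-0.4, 0.2, -0.1]
opening: 0.0505
gripper_force: 0.0
```

```bash
python3 -c "
from h import *
inc(.461,.334,.025,82.3)
im=robot.read_camera('top'); robot.read_camera('scene')
for n in('top','scene'):
  for d in robot.landmark_of(n,'scraper'): print(round(d['conf'],2),np.round(d['centre'],3))
im2=robot.read_camera('scene')
a=np.hstack([cv2.resize(im[230:320,110:220],(396,324),interpolation=cv2.INTER_CUBIC),cv2.resize(im2[170:270,420:540],(396,324),interpolation=cv2.INTER_CUBIC)]); cv2.imwrite('pics/s4.png',a)
"
```

```text
t 12.5 pos [0.4608 0.3315 0.1013] ang 82.17 tilt [-0.004  -0.0025 -1.    ] F [-0.4  0.2 -0.1] open 0.0505 g 0.0 q [ 0.53  0.13  1.7  -0.    1.31  0.67]
inc mm [ 2.8  0.1 76.3] yaw -0.1
0.94 [0.458 0.336 0.001]
0.86 [ 0.338  0.245 -0.003]
0.15 [ 0.54  -0.082  0.036]
0.78 [0.464 0.335 0.001]
0.68 [0.55  0.133 0.058]
0.63 [ 0.336  0.245 -0.   ]
0.63 [0.541 0.162 0.056]
```

View pics/s4.png

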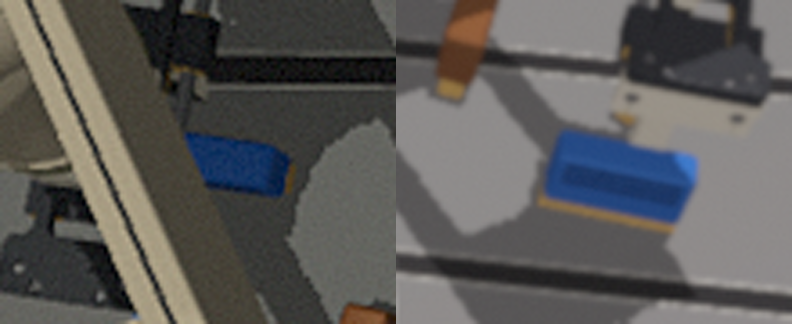

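The gripper hangs over the scraper (right half of the picture, scraper top near (620,150)). It stands aligned with the landmarks, so I descend and grip.

play_rows(increments="3 0 25 0 -0.08;3 0 45 0 -0.08;3 0 60 0 -0.08;3 0 70 0 -0.08;3 0 76 0 -0.08;3 0 76 0 -0.08;3 0 76 0 0.2;3 0 76 0 0.4;3 0 76 0 0.6;3 0 76 0 0.6", force=25)

```text
t: 13.75
tool_pos: [0.4627, 0.3368, 0.0283]
orientation: [2.366, 2.067, 0.001]
force: [-0.7, -0.8, 2.1]
opening: 0.0257
gripper_force: 25.0
```

play_rows(increments="0 0 -30 0 0.6;0 0 -70 0 0.6;0 0 -100 0 0.6;0 0 -100 0 0.6;-280 119 -100 79 0.6;-280 119 -100 79 0.6;-280 119 -100 79 0.6;-280 119 -100 79 0.6;-280 119 -100 79 0.6;-280 119 -100 79 0.6;-280 119 -100 79 0.6;-280 119 -100 79 0.6;-280 119 -100 79 0.6;-280 119 -100 79 0.6;-280 119 -100 79 0.6;-280 119 -100 79 0.6;-280 119 -100 79 0.6;-280 119 -100 79 0.6")

```text
t: 15.55
tool_pos: [0.5426, 0.0432, 0.1276]
orientation: [3.14, 0.092, 0.0]
force: [-1.0, -0.1, -1.6]
opening: 0.0257
gripper_force: 25.0
```

```bash
python3 -c "
from h import *
im=robot.read_camera('scene'); im2=robot.read_camera('top')
for n in('top','scene'):
  for q in ('scraper','chip0'):
    for d in robot.landmark_of(n,q): print(n,q,round(d['conf'],2),np.round(d['centre'],3))
inc(.5425,.043,.0843,3.1)
a=np.hstack([cv2.resize(im[170:290,270:450],(400,267),interpolation=cv2.INTER_CUBIC),cv2.resize(im2[185:305,220:400],(400,267),interpolation=cv2.INTER_CUBIC)]); cv2.imwrite('pics/s5.png',a)
"
```

```text
top scraper 0.83 [ 0.34   0.247 -0.005]
top scraper 0.66 [0.538 0.046 0.099]
top scraper 0.66 [ 0.361  0.368 -0.005]
top chip0 0.47 [ 0.433  0.003 -0.001]
scene scraper 0.77 [ 0.364  0.366 -0.001]
scene scraper 0.75 [0.539 0.045 0.099]
scene chip0 0.59 [0.545 0.105 0.058]
scene chip0 0.57 [0.543 0.16  0.056]
scene chip0 0.51 [0.531 0.069 0.052]
scene chip0 0.39 [0.55  0.133 0.054]
scene chip0 0.26 [0.582 0.085 0.033]
t 15.85 pos [0.5427 0.043  0.1277] ang 3.28 tilt [ 1.e-04  0.e+00 -1.e+00] F [-0.9 -0.2 -2.5] open 0.0258 g 25.0 q [-0.02  0.04  1.75  0.    1.35  1.5 ]
inc mm [-0.2  0.  43.4] yaw 0.2
```

View pics/s5.png

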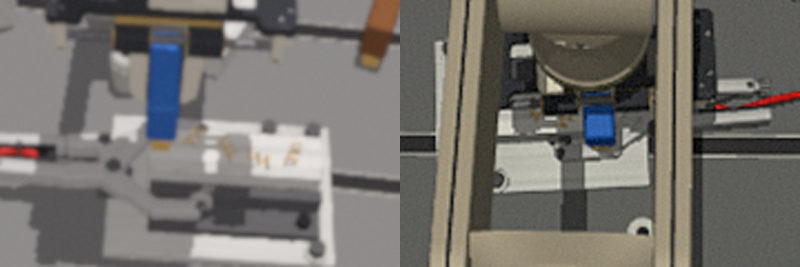

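The scraper is held upright (left half, blue, x 150–180), over the plier end of the block and behind the nearest chip at about (195,135). I lower it and feel for contact.

play_rows(increments="0 0 20 0 0.6;0 0 32 0 0.6;0 0 39 0 0.6;0 0 41 0 0.6;0 0 42 0 0.6;0 0 42 0 0.6")

```text
t: 16.45
tool_pos: [0.543, 0.043, 0.0861]
orientation: [-3.14, -0.09, -0.001]
force: [1.2, -0.2, -1.1]
opening: 0.0256
gripper_force: 25.0
```

play_rows(increments="0 0 0.7 0 0.6;0 0 1.2 0 0.6;0 0 1.2 0 0.6")

```text
t: 16.75
tool_pos: [0.5428, 0.043, 0.0847]
orientation: [3.14, 0.09, 0.001]
force: [0.2, -0.3, -1.9]
opening: 0.0261
gripper_force: 25.0
```

play_rows(increments="0 0 0.5 0 0.6;0 0 1 0 0.6;0 0 1 0 0.6")

```text
t: 17.05
tool_pos: [0.5429, 0.043, 0.0843]
orientation: [3.14, 0.09, 0.001]
force: [-3.2, -0.2, 4.3]
opening: 0.0259
gripper_force: 25.0
```

play_rows(increments="0 -4 0 0 0.6;0 -10 0 0 0.6;0 -17 0 0 0.6;0 -25 0 0 0.6;0 -33 0 0 0.6;0 -41 0 0 0.6;0 -49 0 0 0.6;0 -55 0 0 0.6;0 -57 0 0 0.6")

```text
t: 17.95
tool_pos: [0.5401, 0.1005, 0.0843]
orientation: [3.14, 0.091, 0.003]
force: [-1.1, -4.9, 5.5]
opening: 0.0255
gripper_force: 25.0
```

play_rows(increments="0 -8 0 0 0.6;0 -16 0 0 0.6;0 -24 0 0 0.6;0 -32 0 0 0.6;0 -40 0 0 0.6;0 -48 0 0 0.6;0 -56 0 0 0.6;0 -64 0 0 0.6;0 -70 0 0 0.6")

```text
t: 18.85
tool_pos: [0.536, 0.1703, 0.0843]
orientation: [3.14, 0.09, 0.003]
force: [0.8, -4.4, 7.4]
opening: 0.026
gripper_force: 25.0
```

```bash
python3 -c "
from h import *
im=robot.read_camera('scene')
for d in robot.landmark_of('scene','chip0'): print(round(d['conf'],2),np.round(d['centre'],3))
inc(.534,.205,.0843,3.1)
cv2.imwrite('pics/s6.png',cv2.resize(im[160:310,280:480],(800,600),interpolation=cv2.INTER_CUBIC))
"
```

```text
0.59 [0.558 0.191 0.055]
0.59 [0.546 0.223 0.004]
t 18.95 pos [0.536  0.1711 0.0843] ang 3.32 tilt [ 1.7e-03  6.0e-04 -1.0e+00] F [-0.5 -1.3  6. ] open 0.026 g 25.0 q [0.22 0.13 1.74 0.   1.27 1.73]
inc mm [  0. -34.   0.] yaw 0.2
```

View pics/s6.png

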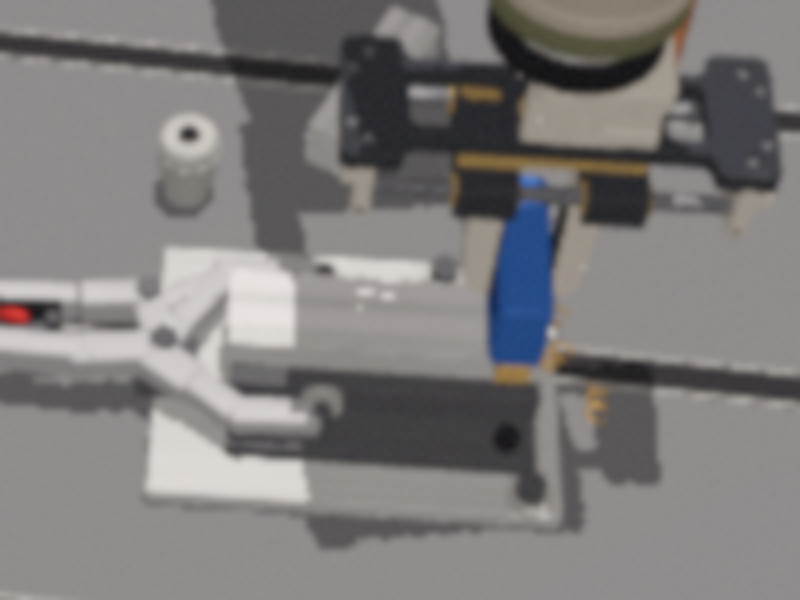

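The block top behind the scraper is clean. Chips are going over the +y end at crop (560,350), and one already lies on the table at (597,405). I finish the stroke and lift.

play_rows(increments="0 -8 0 0 0.6;0 -16 0 0 0.6;0 -24 0 0 0.6;0 -30 0 0 0.6;0 -36 0 0 0.6;0 -36 -20 0 0.6;0 -36 -50 0 0.6;0 -36 -60 0 0.6;0 -36 -60 0 0.6")

```text
t: 19.85
tool_pos: [0.5346, 0.2065, 0.1451]
orientation: [-3.139, -0.09, -0.005]
force: [0.0, 0.4, -1.1]
opening: 0.0261
gripper_force: 25.0
```

```bash
python3 -c "
from h import *
for n in ('scene','top'):
  im=robot.read_camera(n)
  if n=='scene': cv2.imwrite('pics/s7.png',cv2.resize(im[160:310,280:480],(800,600),interpolation=cv2.INTER_CUBIC))
  for q in ('chip0','scraper'):
    for d in robot.landmark_of(n,q): print(n,q,round(d['conf'],2),np.round(d['centre'],3))
inc(.4627,.3368,.14,82.2)
"
```

```text
scene chip0 0.55 [0.571 0.221 0.007]
scene chip0 0.41 [0.516 0.222 0.003]
scene chip0 0.36 [0.545 0.214 0.018]
scene scraper 0.76 [0.534 0.211 0.116]
scene scraper 0.54 [ 0.339  0.245 -0.   ]
top chip0 0.69 [ 0.796  0.028 -0.001]
top scraper 0.46 [0.529 0.209 0.116]
t 20.15 pos [0.5324 0.2055 0.1418] ang 3.26 tilt [-2.5e-03 -6.0e-04 -1.0e+00] F [ 0.7  0.1 -1.6] open 0.0259 g 25.0 q [0.28 0.1  1.66 0.   1.38 1.79]
inc mm [ -62.1 -135.1    1.8] yaw -78.9
```

View pics/s7.png

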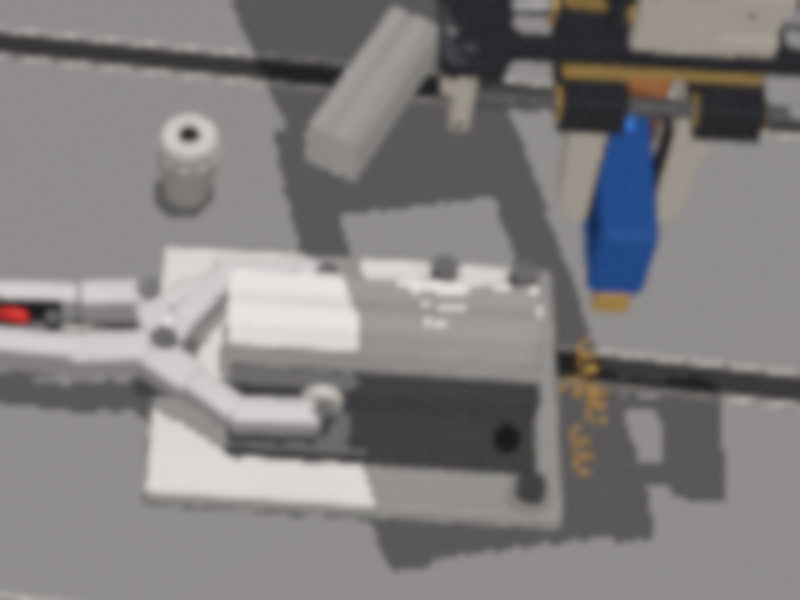

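All four chips lie on the table off the block's end, around crop (585,360)–(580,470), and the top is clean. I take the scraper back to its place.

play_rows(increments="-62 -135 0 -79 0.6;-62 -135 0 -79 0.6;-62 -135 0 -79 0.6;-62 -135 0 -79 0.6;-62 -135 0 -79 0.6;-62 -135 0 -79 0.6;-62 -135 0 -79 0.6;-62 -135 0 -79 0.6;-62 -135 0 -79 0.6;-62 -135 0 -79 0.6;-62 -135 0 -79 0.6;-62 -135 30 -79 0.6;-62 -135 60 -79 0.6;-62 -135 85 -79 0.6;-62 -135 100 -79 0.6;-62 -135 106 -79 0.6;-62 -135 108 -79 0.6;-62 -135 108 -79 0.6")

```text
t: 21.95
tool_pos: [0.4645, 0.3374, 0.0364]
orientation: [2.367, 2.066, 0.002]
force: [-0.2, -0.8, -1.6]
opening: 0.0259
gripper_force: 25.0
```

```bash
python3 -c "
from h import *
inc(.4627,.3368,.0283,82.2)"
```

```text
t 21.95 pos [0.4645 0.3374 0.0364] ang 82.23 tilt [ 1.3e-03  8.0e-04 -1.0e+00] F [-0.2 -0.8 -1.6] open 0.0259 g 25.0 q [0.54 0.22 1.73 0.   1.19 0.67]
inc mm [-0.9 -1.7  8.1] yaw 0.0
```

play_rows(increments="0 0 3 0 0.6;0 0 5 0 0.6;0 0 6.5 0 0.6;0 0 7.5 0 0.6;0 0 7.5 0 0.6")

```text
t: 22.45
tool_pos: [0.4639, 0.3371, 0.0283]
orientation: [2.366, 2.067, 0.0]
force: [-0.6, -1.3, 1.8]
opening: 0.0256
gripper_force: 25.0
```

play_rows(increments="0 0 0.5 0 0.6;0 0 1 0 0.6;0 0 1 0 0.6")

```text
t: 22.75
tool_pos: [0.4639, 0.3371, 0.0283]
orientation: [2.366, 2.067, 0.0]
force: [-5.6, -3.3, 10.6]
opening: 0.0258
gripper_force: 25.0
```

play_rows(increments="0 0 -0.8 0 0.6;0 0 -0.8 0 0.4;0 0 -0.8 0 0.2;0 0 -0.8 0 -0.08;0 0 -0.8 0 -0.08;0 0 -0.8 0 -0.08;0 0 -20 0 -0.08;0 0 -60 0 -0.08;0 0 -110 0 -0.08;0 0 -120 0 -0.08")

```text
t: 23.75
tool_pos: [0.4669, 0.3389, 0.154]
orientation: [2.365, 2.066, 0.015]
force: [1.1, 0.3, 0.5]
opening: 0.0501
gripper_force: 0.0
```

```bash
python3 -c "
from h import *
for k in range(2):
 for n in ('scene','top'):
  im=robot.read_camera(n)
  for q in ('scraper','release_tail','fixed_grip','handle_grip'):
    for d in robot.landmark_of(n,q): 
      if d['conf']>.4: print(n,q,round(d['conf'],2),np.round(d['centre'],3))
  if n=='top': cv2.imwrite('pics/t8.png',cv2.resize(im[205:275,310:430],(800,467),interpolation=cv2.INTER_CUBIC))
  hsv=cv2.cvtColor(im,cv2.COLOR_BGR2HSV); m=(cv2.inRange(hsv,(0,150,80),(6,255,255))|cv2.inRange(hsv,(174,150,80),(180,255,255)))
  m[:200]=0;m[285:]=0;m[:,:220]=0;m[:,430:]=0
  u=cv2.findNonZero(m); r=cv2.minAreaRect(u); print(n,r,np.round(ray(n,cv2.boxPoints(r),.036)[:,:2],4).tolist())
inc(.59,-.137,.15,93)
"
```

```text
scene scraper 0.73 [ 0.34   0.247 -0.001]
scene scraper 0.6 [0.467 0.338 0.001]
scene scraper 0.51 [0.366 0.368 0.003]
scene release_tail 0.67 [ 0.561 -0.134  0.032]
scene fixed_grip 0.72 [ 0.566 -0.079  0.032]
scene fixed_grip 0.43 [0.54  0.217 0.018]
scene handle_grip 0.66 [ 0.545 -0.085  0.032]
scene ((264.44677734375, 238.772216796875), (5.448847770690918, 45.098941802978516), 85.8150863647461) [[0.5616, -0.152], [0.5416, -0.0652], [0.5548, -0.0624], [0.5745, -0.1487]]
top scraper 0.97 [ 0.339  0.25  -0.002]
top scraper 0.86 [0.466 0.338 0.001]
top release_tail 0.57 [ 0.564 -0.133  0.034]
top release_tail 0.41 [ 0.796  0.027 -0.004]
top fixed_grip 0.84 [ 0.572 -0.084  0.033]
top fixed_grip 0.64 [ 0.707 -0.356  0.002]
top fixed_grip 0.59 [0.569 0.22  0.004]
top handle_grip 0.68 [ 0.54  -0.084  0.035]
top ((383.11883544921875, 229.63397216796875), (4.115777492523193, 42.754940032958984), 79.3803482055664) [[0.5539, -0.0662], [0.5713, -0.1536], [0.5627, -0.155], [0.5453, -0.0677]]
scene scraper 0.83 [ 0.338  0.249 -0.005]
scene scraper 0.71 [0.466 0.334 0.   ]
scene scraper 0.62 [ 0
[... 342 characters left out ...]
scraper 0.96 [0.461 0.336 0.002]
top scraper 0.57 [ 0.34   0.246 -0.002]
top release_tail 0.51 [ 0.564 -0.131  0.033]
top release_tail 0.45 [0.572 0.224 0.008]
top fixed_grip 0.66 [0.523 0.083 0.027]
top fixed_grip 0.64 [ 0.569 -0.086  0.036]
top handle_grip 0.86 [ 0.537 -0.085  0.033]
top handle_grip 0.61 [0.465 0.34  0.   ]
top ((383.095947265625, 229.52801513671875), (4.114365577697754, 42.75362777709961), 79.69515228271484) [[0.5544, -0.0661], [0.5712, -0.1536], [0.5626, -0.155], [0.5458, -0.0676]]
t 24.75 pos [0.4638 0.337  0.147 ] ang 82.27 tilt [ 2.e-04  1.e-04 -1.e+00] F [-1.  -0.7 -0.6] open 0.0502 g 0.0 q [ 0.54  0.1   1.65 -0.    1.39  0.67]
inc mm [-452.7  188.8   -3. ] yaw -10.7
```

View pics/t8.png

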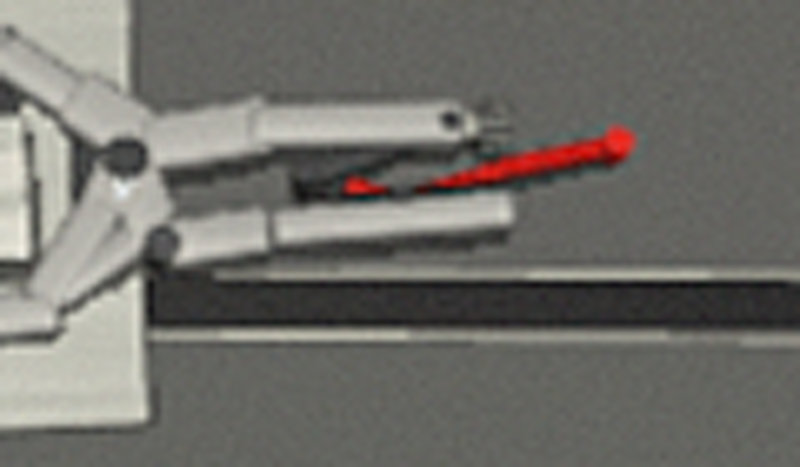

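The scraper stands back at (0.465, 0.337). The red tail in the crop runs to (632,142), with its +x side free and the screw end at (510,125). I go beside the tail with the fingers shut.

play_rows(increments="-458 191 0 -10.7 1;-458 191 0 -10.7 1;-458 191 0 -10.7 1;-458 191 0 -10.7 1;-458 191 0 -10.7 1;-458 191 0 -10.7 1;-458 191 0 -10.7 1;-458 191 0 -10.7 1;-458 191 0 -10.7 1;-458 191 0 -10.7 1;-458 191 0 -10.7 1;-458 191 0 -10.7 1;-458 191 0 -10.7 1;-458 191 20 -10.7 1;-458 191 40 -10.7 1;-458 191 60 -10.7 1;-458 191 70 -10.7 1;-458 191 70 -10.7 1", force=10)

```text
t: 26.55
tool_pos: [0.5901, -0.1408, 0.0752]
orientation: [-2.159, -2.278, 0.002]
force: [-1.0, -0.5, 0.2]
opening: 0.0004
gripper_force: 0.0
```

```bash
python3 -c "
from h import *
inc(.592,-.142,.022,93)
im=robot.read_camera('scene')
cv2.imwrite('pics/s9.png',cv2.resize(im[180:280,200:330],(780,600),interpolation=cv2.INTER_CUBIC))
"
```

```text
t 26.55 pos [ 0.5901 -0.1408  0.0752] ang 93.07 tilt [-0.003   0.0011 -1.    ] F [-1.  -0.5  0.2] open 0.0004 g 0.0 q [-0.32  0.26  1.61  0.    1.27 -0.37]
inc mm [-1.3  2.  53.2] yaw 0.1
```

View pics/s9.png

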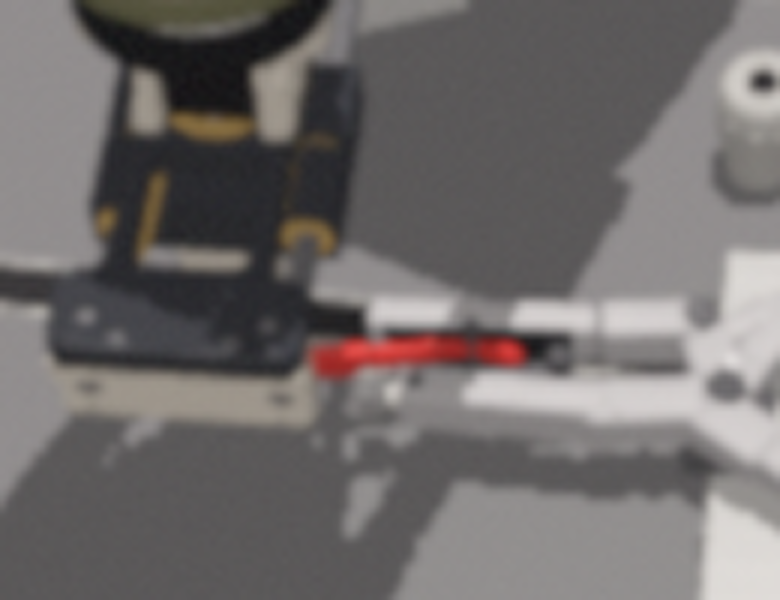

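The closed fingers are above and to the +x side of the red tail's end, at crop (330,360). I add 4 mm of margin in x and go down.

play_rows(increments="-1 6 10 0 1;-1 6 20 0 1;-1 6 32 0 1;-1 6 42 0 1;-1 6 50 0 1;-1 6 53 0 1;-1 6 53 0 1")

```text
t: 27.3
tool_pos: [0.5969, -0.1431, 0.0231]
orientation: [-2.162, -2.277, 0.001]
force: [-0.2, -0.5, 0.4]
opening: 0.0004
gripper_force: 0.0
```

play_rows(increments="0 -3 0 0 1;0 -6 0 0 1;0 -9 0 0 1;0 -11 0 0 1;0 -12 0 0 1")

```text
t: 27.8
tool_pos: [0.5853, -0.1439, 0.0242]
orientation: [2.163, 2.278, 0.0]
force: [0.5, 0.6, 0.4]
opening: 0.0005
gripper_force: 0.0
```

play_rows(increments="0 -2 0 0 1;0 -4 0 0 1;0 -6 0 0 1;0 -8 0 0 1;0 -8 0 0 1")

```text
t: 28.3
tool_pos: [0.578, -0.1447, 0.0243]
orientation: [2.162, 2.277, 0.001]
force: [3.5, -1.7, -1.2]
opening: 0.0006
gripper_force: 1.6
```

play_rows(increments="0 -2 0 0 1;0 -4 0 0 1;0 -6 0 0 1;0 -6 0 0 1")

```text
t: 28.7
tool_pos: [0.5713, -0.1446, 0.0241]
orientation: [-2.163, -2.278, 0.0]
force: [3.5, -2.7, 1.1]
opening: 0.0003
gripper_force: 1.2
```

```bash
python3 -c "
from h import *
inc(.592,-.142,.022,93)
for n in('scene','top'):
  im=robot.read_camera(n)
  for q in('handle_grip','release_tail'):
    for d in robot.landmark_of(n,q): 
      if d['conf']>.35: print(n,q,round(d['conf'],2),np.round(d['centre'],3))
"
```

```text
t 28.7 pos [ 0.5713 -0.1446  0.0241] ang 92.96 tilt [-2.e-04  0.e+00 -1.e+00] F [ 3.5 -2.7  1.1] open 0.0003 g 1.2 q [-0.33  0.28  1.69 -0.    1.17 -0.39]
inc mm [ 1.5 20.9  2.1] yaw -0.0
scene handle_grip 0.69 [ 0.542 -0.084  0.034]
scene release_tail 0.59 [ 0.553 -0.134  0.028]
top handle_grip 0.71 [ 0.538 -0.085  0.034]
top release_tail 0.66 [ 0.463 -0.363  0.003]
top release_tail 0.47 [ 0.557 -0.134  0.032]
```

Contact is light at 3.5 N and the tail has moved about 10 mm so far. I continue in small steps.

play_rows(increments="0 -2 0 0 1;0 -4 0 0 1;0 -5 0 0 1;0 -5 0 0 1")

```text
t: 29.4
tool_pos: [0.5658, -0.1446, 0.0235]
orientation: [-2.162, -2.277, 0.001]
force: [1.0, 0.0, 0.9]
opening: 0.0005
gripper_force: 0.4
```

play_rows(increments="0 8 0 0 1;0 12 0 0 1;0 12 -30 0 1;0 12 -70 0 1;0 12 -110 0 1;0 12 -130 0 1;-100 12 -130 0 1;-150 12 -130 0 1;-150 12 -130 0 1;-150 12 -130 0 1")

```text
t: 30.4
tool_pos: [0.5853, -0.3, 0.1533]
orientation: [2.168, 2.273, -0.003]
force: [0.0, 0.7, 0.4]
opening: 0.0005
gripper_force: 0.0
```

```bash
python3 -c "
from h import *
inc(.592,-.142,.022,93)
ims=[]
for n in('scene','top'):
  im=robot.read_camera(n); ims.append(im)
  for q in('handle_grip','release_tail','pad','block','scraper'):
    for d in robot.landmark_of(n,q): 
      if d['conf']>.4: print(n,q,round(d['conf'],2),np.round(d['centre'],3))
cv2.imwrite('pics/end.png',np.hstack([cv2.resize(ims[0][140:380,200:560],(400,267)),cv2.resize(ims[1][140:380,120:480],(400,267))]))
"
```

```text
t 30.4 pos [ 0.5853 -0.3     0.1533] ang 92.69 tilt [-0.001  -0.0019 -1.    ] F [0.  0.7 0.4] open 0.0005 g 0.0 q [-0.55  0.32  1.39 -0.    1.43 -0.6 ]
inc mm [157.7  14.2 131. ] yaw -0.3
scene handle_grip 0.7 [ 0.542 -0.087  0.032]
scene pad 0.71 [0.519 0.081 0.032]
scene pad 0.48 [0.542 0.216 0.015]
scene block 0.87 [0.361 0.098 0.001]
scene block 0.81 [0.546 0.107 0.011]
scene block 0.59 [ 0.289 -0.19   0.001]
scene scraper 0.9 [ 0.338  0.248 -0.003]
scene scraper 0.72 [0.363 0.366 0.   ]
scene scraper 0.68 [ 0.466  0.337 -0.002]
scene scraper 0.65 [0.586 0.022 0.003]
top handle_grip 0.96 [ 0.54  -0.081  0.034]
top release_tail 0.43 [ 0.565 -0.134  0.034]
top pad 0.63 [0.522 0.083 0.03 ]
top block 0.69 [0.543 0.112 0.016]
top scraper 0.66 [ 0.341  0.245 -0.004]
top scraper 0.61 [0.462 0.337 0.001]
```

View pics/end.png

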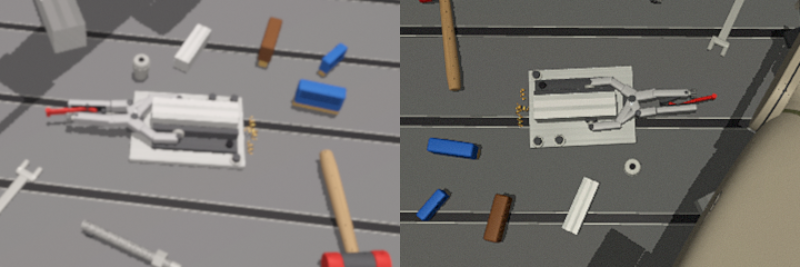

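The pliers are still locked, with handle_grip at x 0.54. Everything else is as wanted: chips are off, the scraper stands upright and the block is at the fence. The tail sprang back when I withdrew too early, so I repeat the flick and push further.

play_rows(increments="156 19 0 0 1;156 19 0 0 1;156 19 0 0 1;156 19 0 0 1;156 19 0 0 1;156 19 30 0 1;156 19 60 0 1;156 19 90 0 1;156 19 110 0 1;156 19 125 0 1;156 19 131 0 1;156 19 131 0 1")

```text
t: 32.2
tool_pos: [0.5968, -0.1379, 0.0224]
orientation: [-2.164, -2.277, 0.001]
force: [0.7, 0.3, 0.2]
opening: 0.0003
gripper_force: 0.0
```

play_rows(increments="0 -5 0 0 1;0 -10 0 0 1;0 -14 0 0 1;0 -18 0 0 1;0 -22 0 0 1;0 -26 0 0 1;0 -29 0 0 1;0 -29 0 0 1")

```text
t: 33.0
tool_pos: [0.5677, -0.1386, 0.0229]
orientation: [-2.163, -2.278, 0.0]
force: [1.7, 0.7, 1.5]
opening: 0.0002
gripper_force: 0.8
```

play_rows(increments="0 -2 0 0 1;0 -4 0 0 1;0 -4 0 0 1")

```text
t: 33.3
tool_pos: [0.5632, -0.1386, 0.0223]
orientation: [-2.162, -2.277, 0.001]
force: [-0.6, 0.4, 0.1]
opening: 0.0006
gripper_force: 0.0
```

play_rows(increments="0 -2 0 0 1;0 -4 0 0 1;0 -4 0 0 1")

```text
t: 33.6
tool_pos: [0.5597, -0.139, 0.0227]
orientation: [-2.163, -2.278, 0.0]
force: [0.7, 0.8, 0.3]
opening: 0.0006
gripper_force: 0.0
```

```bash
python3 -c "
from h import *
inc(.592,-.142,.022,93)
for n in('scene','top'):
  im=robot.read_camera(n)
  for q in('handle_grip','release_tail'):
    for d in robot.landmark_of(n,q): 
      if d['conf']>.35: print(n,q,round(d['conf'],2),np.round(d['centre'],3))
"
```

```text
t 33.6 pos [ 0.5597 -0.139   0.0227] ang 92.97 tilt [-7.e-04  3.e-04 -1.e+00] F [0.7 0.8 0.3] open 0.0006 g 0.0 q [-0.33  0.25  1.73  0.    1.16 -0.38]
inc mm [-4.7 32.1  0.7] yaw -0.0
scene handle_grip 0.61 [ 0.519 -0.082  0.034]
top handle_grip 0.87 [ 0.513 -0.082  0.03 ]
top release_tail 0.37 [ 0.521 -0.136  0.03 ]
```

The pliers have sprung open: the handle is back at x 0.515 and the tail at 0.52. I retreat upwards.

play_rows(increments="0 8 0 0 1;0 12 0 0 1;0 12 -30 0 1;0 12 -70 0 1;0 12 -110 0 1;0 12 -130 0 1;-100 12 -130 0 1;-150 12 -130 0 1;-150 12 -130 0 1;-150 12 -130 0 1;-150 12 -130 0 1")

```text
t: 35.0
tool_pos: [0.5799, -0.2895, 0.1525]
orientation: [-2.165, -2.275, -0.0]
force: [0.7, 0.7, 1.1]
opening: 0.0005
gripper_force: 0.0
```

```bash
python3 -c "
from h import *
for n in('scene','top'):
  robot.read_camera(n)
  for q in('handle_grip','release_tail','pad','block','scraper','chip0'):
    for d in robot.landmark_of(n,q): 
      if d['conf']>.4: print(n,q,round(d['conf'],2),np.round(d['centre'],3))
inc(.592,-.142,.022,93)
"
```

```text
scene handle_grip 0.79 [ 0.517 -0.083  0.034]
scene release_tail 0.52 [ 0.52  -0.136  0.028]
scene pad 0.72 [0.516 0.078 0.033]
scene block 0.87 [0.361 0.097 0.001]
scene block 0.81 [0.545 0.109 0.014]
scene block 0.67 [ 0.292 -0.191  0.002]
scene scraper 0.94 [0.463 0.338 0.001]
scene scraper 0.79 [ 0.365  0.367 -0.003]
scene scraper 0.65 [ 0.338  0.246 -0.003]
scene chip0 0.56 [0.546 0.212 0.02 ]
scene chip0 0.53 [0.572 0.22  0.006]
scene chip0 0.46 [0.517 0.221 0.001]
scene chip0 0.44 [0.584 0.022 0.006]
top handle_grip 0.94 [ 0.513 -0.083  0.032]
top handle_grip 0.41 [0.542 0.114 0.016]
top release_tail 0.47 [ 0.521 -0.134  0.033]
top pad 0.92 [0.521 0.08  0.03 ]
top pad 0.55 [0.581 0.027 0.001]
top block 0.76 [0.365 0.099 0.002]
top block 0.65 [0.545 0.112 0.016]
top scraper 0.86 [0.462 0.336 0.   ]
top scraper 0.84 [ 0.361  0.367 -0.005]
top scraper 0.63 [ 0.336  0.247 -0.004]
top chip0 0.6 [0.568 0.221 0.005]
t 35.7 pos [ 0.58   -0.2882  0.153 ] ang 92.98 tilt [ 1.e-04 -0.e+00 -1.e+00] F [-0.3 -0.1 -0.4] open 0.0008 g 0.0 q [-0.54  0.29  1.42 -0.    1.43 -0.59]
inc mm [145.4  19.6 131. ] yaw -0.0
```

The pliers are open, the block is at the fence, the chips are off and the scraper is standing. I hand the job in.

```bash
python3 -c "
from plant import robot
print(robot.close_job())"
```

```text
the job is handed in; nothing more can be done
None
```

The job is handed in at about 36 s: I clamped the block, scraped all four chips off its top, stood the scraper back upright, and released the pliers on the second flick, leaving the block at the fence.

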